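# Hang a second forged link on an occupied hook and close the pair up

## Robot

A 6-joint arm with a two-finger parallel gripper is mounted at the origin on the work surface. World frame = base frame: x ahead of the robot, y to its left, z up, the work surface at z = 0. Lengths are in m, angles in degrees, forces in N, time in s.
With the tool pointing down it reaches from about 0.225 to 0.725 m from the base axis. Payload 3.1 kg.
Tool frame: the origin (TCP) lies on the centre line of the jaws, within the pads' length; the fingertips stand 19 mm ahead of it and the grasp point (between the pads) is the TCP; z points along the fingers, y is the line along which they close (so a half turn about z gives the same grasp; the last joint's range is limited). The gripper opens to 85 mm and grips with 20 to 120 N. Pads are 22 mm wide; open, the fingers measure 114 mm over their backs; the gripper's body (76 mm by 85 mm) begins 54 mm behind the grasp point. The pads swing forward as they close: fully open they stand 13 mm farther back than shut.
Start: joints at [-74.817, 2.75, 5.684, 92.934, 0, 82.678], TCP at [0.201, -0.485, 0.215] pointing down, gripper open.
Joint ranges: [-166.93, 166.93], [-56.73, 111.36], [-69.38, 81.34], [-121.58, 131.49], [-85.45, 84.26], [-180, 180]. Speed limits (degrees/s): [159.86, 159.86, 180, 180, 180, 180].

## Interface

Orientations are given as [roll, pitch, yaw] about the fixed x, y, z axes, in that order (R = Rz(yaw) Ry(pitch) Rx(roll)).
In Python, from rig import robot, eyes gives the robot as it stands. The module is installed in compiled form; this text tells all that it offers.
- The arm moves only by the tool arm_command, never from a script. Its argument "deltas" is one flat list of numbers, 7 for each row, row after row: the shift along the world's x, y, z each as a share of 15 cm, from -1 to 1, then the turn, a rotation vector about the world's x, y, z each as a share of 360 degrees, from -1 to 1, then the gripper's target within -1 to 1 (fully open at 1, half-way at 0, shut at -1). In form: [dx, dy, dz, rx, ry, rz, gripper, dx, dy, dz, rx, ry, rz, gripper, ...]. A call has 1 to 5 rows; each row is the pose to reach, as a shift and turn from the pose commanded when the call began, turning the shorter way round; what a row does not reach only later rows make up. A row lasts 1/8 s, in which the tool goes at most 62.5 mm and 10.7 degrees, less where a joint would pass 70% of its speed; a pose out of reach is approached as far as the arm can. A call with a number of a shift or a turn outside -1 to 1 is refused whole. A call with a gripper value outside its range is refused whole. The fingers move at their own pace and stop on an object; "force" is the grip in N (left out, the last holds). Time passes only in rows, so rows that repeat a pose let the fingers close. It gives the time, the measured TCP pose, the force, the opening and the grip force at its end, in the units of the state.
- robot.get_obs(): the state, without advancing time (a new reading comes with each control period).
- eyes.grab_frame(name): name is "scene" or "top" or "wrist"; returns a dict with "img" (384x512x3 uint8, red, green, blue), "depth" (384x512 float32, m along the optical axis (not along the pixel's ray), 0 where there is no reading), "fx", "fy", "cx", "cy" (pixels), "R" (3x3) and "t" (3): a world point X has camera coordinates R X + t; the wrist camera has in their place "mount" (4x4, takes a point from camera to tool coordinates, whose origin is the TCP and whose axes are the flange's). Camera axes: x right, y down, z forward; pixel columns grow to the right and rows downward; lengths in m; the calibration is good to about 2 mm. A picture is of the moment at which its call begins: read the wrist's pose just before it.
- robot.close_job(): hands the job in; it is judged then, once.
The state is a dict: "time_s": time; "q": joint angles; "joint_velocities": joint speeds; "joint_torque": joint torques, N m; "position": TCP position; "tool_rot": TCP orientation; "contact_force": force on the tool from outside, world axes, zero at the start; "torque": the same for the moment, N m; "gripper_width": opening from 0.0 (shut) to 1.0 (fully open); "grip_force": force on a finger pad.
Only numpy, scipy, OpenCV 4.12 (cv2) and the standard library are available. Lean on these libraries where they do the work, as an engineer would, in place of code of your own. Each camera call takes 0.05 s, during which the arm holds its last target. There are 200 camera calls.

## Task

Take the plain black link out of its block and hang it gently by its eye on the blue stand's hook, over the upturned lip and in front of the link already hanging there, which must not come off. Keep it in hand and slide it along the hook, pushing the first link back ahead of it, until the pair is pressed against the orange spring stop with a gentle but definite push of about 12 N, never so hard that the spring bottoms (20 N); then let go so that both hang still, eye to eye. Leave the red-eyed link and everything else on the bench alone.

Things in the scene. Friction and masses are not known exactly. Their poses are not given: they have to be found in the camera images.
- link_eye (a point): Centre of the eye of the plain black steel link to hang (0.24 to 0.36 kg). The eye is a tube along the link's x: 26 mm long, 50 mm outside, 28 mm inside diameter, with flats facing +y and -y, 52 mm apart (26 by 30 mm high): grip these from above. z is up along the link; a shank 18 (y) by 14 mm (x) and foot 30 by 14 mm reach to 90 mm below the eye's centre. It starts upright in a block.
- first_eye (a point): Centre of the eye of the first link, same shape, colour and mass, hanging on the hook with its x axis along the hook's bar, its eye centre 60 to 75 mm behind the lip. It slides along the bar with a small friction of 1 to 3 N. In front of it there is room to land the second eye with its centre about 22 mm behind the lip.
- hook_tip (a point): On the axis of the hook's level round bar (12 mm diameter), at the rear face of its upturned lip. x runs along the bar from lip to post, z up. The lip is a round stub, x = -12 to 0 mm, rising to 14 mm above the bar's axis. An eye passes it with its centre 4 mm above the bar's axis (within 3 mm up, down or sideways); an eye hanging on the bar has its centre 8 mm below the axis.
- stand: Blue fixed stand, axes as the hook's; origin on the bench under the front of its post (30 by 50, 200 mm high). Lip point at x = -150, z = 180 mm. Base plate 170 by 110 by 12 mm. On the bar behind the first link is an orange spring stop (44 mm disc); its front face lies 95 to 117 mm behind the lip, not measured: feel for it. It yields 3.5 N per mm and bottoms after 6 mm.
- red_link_eye (a point): Centre of the eye of a rejected link of the same shape, its eye painted red, standing in the other block; not to be touched.
- block: Fixed grey block 70 (x) by 80 (y) by 50 mm high that holds the plain black link; origin under its centre, x as the link's x. Its pocket is 40 mm deep with about 1.5 mm play each side of the link's foot, so the link must be drawn straight up; the eye stands free above it.
- can: Loose yellow can, 66 mm diameter, 110 mm high, origin under its centre; bystander.
- wrench: Loose wrench lying on the bench; bystander.
- bar_end: Loose steel bar end, 44 mm diameter, 60 mm high, origin under its centre; bystander.

How it is judged:
By the outcome, as a careful person would: the job done as asked, in the order asked, and still so for the second after the job is handed in, with the robot touching nothing.
It also fails if it takes over 64 s, if anything falls off the work surface, if the arm or the gripper's body presses on something with over 40 N, if the wrist force passes 120 N, or if a joint passes its speed limit or range.

## Working session

There is one attempt and no reset: what is moved stays moved. The work goes in short steps, Python scripts to look and compute and a tool call to move; the robot and the scene stay as the last step left them, time stands still between calls to the robot, and variables do not carry over. Pictures are saved under pics/ and viewed, at most 10 in all, crops included, and the job is handed in when it is done.

Besides the shell and the picture viewer there is one more tool, called after "Request:" as name(argument=value, ...) on one line, values as JSON. arm_command: Moves the arm, as the interface text tells. Shift numbers are shares of 15 cm and turn numbers shares of 360 degrees, none past 1 either way. Its arguments: {"type":"object","properties":{"deltas":{"type":"array","items":{"type":"number"}},"force":{"type":"number"}},"required":["deltas"]}

```bash
mkdir -p pics; python3 - <<'E'
from rig import robot, eyes
import cv2, pickle, numpy as np
print(robot.get_obs())
ims=[]
for n in("scene","top"):
    f=eyes.grab_frame(n); pickle.dump(f,open(n+'.pkl','wb')); ims.append(f['img'])
    cv2.imwrite(f'pics/{n}1.png',f['img'][:,:,::-1])
    C=-f['R'].T@f['t']; print(n,C,f['R'][2])
E
```

```text
{'time_s': 0.0, 'q': array([-7.48159634e+01,  2.79339733e+00,  5.59135308e+00,  9.29331118e+01,
        6.33296996e-04,  8.26763802e+01]), 'joint_velocities': array([ 0.02257801,  0.06077663,  0.12243234, -0.00353268,  0.01553601,
        0.13451293]), 'joint_torque': array([-1.70292592e-04, -3.38782203e+01,  3.20015967e+01,  2.01938068e-02,
       -1.84065366e-04,  1.08192947e-05]), 'position': array([ 0.20078425, -0.48438821,  0.21361035]), 'tool_rot': array([-1.79866027e+02, -1.78569329e-02,  2.25076348e+01]), 'contact_force': array([0.68633427, 0.78992513, 0.27183485]), 'torque': array([-0.01794621,  0.00977866,  0.02209116]), 'grip_force': 0.0, 'gripper_width': 0.9965411683778574}
scene [1.49919534 0.06104688 0.81571445] [-0.79203732 -0.01970175 -0.61015468]
top [0.35239428 0.04997712 1.40051645] [ 0.1902034  -0.00833155 -0.98170935]
```

View pics/scene1.png

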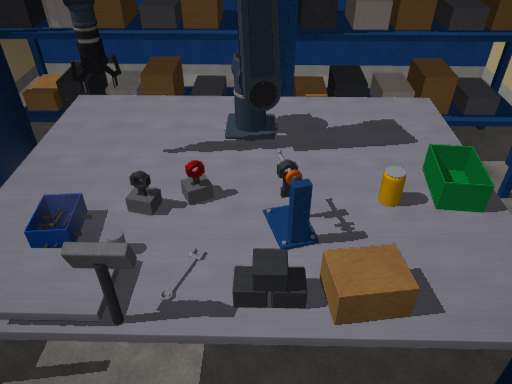

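View pics/top1.png

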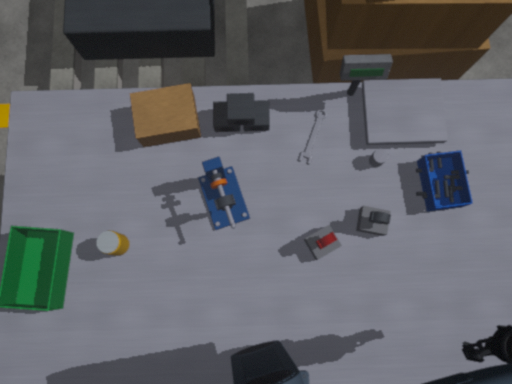

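The scene view shows the plain link in its block at (140,185), the red-eyed link at (195,172), the stand's post at (300,210) with the orange stop at (293,177), and the first link at (287,165). In the top view the plain link is at (375,218), the red-eyed one at (325,240), the lip near (232,226) and the post at (210,165).

```bash
cat > h.py <<'E'
import numpy as np, cv2
from scipy.spatial.transform import Rotation as Ro
def cloud(f,T=None):
    d=f['depth']; v,u=np.mgrid[:d.shape[0],:d.shape[1]]
    P=np.stack([(u-f['cx'])/f['fx']*d,(v-f['cy'])/f['fy']*d,d],-1)
    if T is not None:
        P=P@T[:3,:3].T+T[:3,3]
    else: P=(P-f['t'])@f['R']
    P[d<=0]=np.nan
    return P
def wristT(o,f):
    T=np.eye(4);T[:3,:3]=Ro.from_euler('xyz',o['tool_rot'],degrees=True).as_matrix();T[:3,3]=o['position']
    return T@f['mount']
def rect(p,name):
    r=cv2.minAreaRect((p[:,:2]*1000).astype(np.float32)); print(name,len(p),np.round(r[0],1),np.round(r[1],1),round(r[2],1),'z',np.round(np.percentile(p[:,2]*1000,[5,50,95]),1),'mean',np.round(p.mean(0)*1000,1))
E
python3 - <<'E'
from h import *; import pickle
f=pickle.load(open('top.pkl','rb')); P=cloud(f); im=f['img'].astype(int)
def reg(u0,u1,v0,v1,z0,z1):
    q=P[v0:v1,u0:u1].reshape(-1,3); c=im[v0:v1,u0:u1].reshape(-1,3); m=(q[:,2]>z0)&(q[:,2]<z1); return q[m],c[m]
q,c=reg(350,400,195,245,.035,.058);rect(q,'block')
q,c=reg(350,400,195,245,.075,.14);rect(q,'link')
q,c=reg(300,348,220,262,.075,.14);rect(q,'red')
q,c=reg(195,255,150,235,.15,.25)
rect(q,'hook all')
hsv=cv2.cvtColor(c[None].astype(np.uint8),cv2.COLOR_RGB2HSV)[0]
b=(hsv[:,0]>100)&(hsv[:,0]<125)&(hsv[:,1]>120); rect(q[b],'post')
o=(hsv[:,0]<20)&(hsv[:,1]>150); rect(q[o],'stop')
r=~b&~o; rect(q[r],'bar+link')
for p,cc in list(zip(q[r],c[r]))[::3]: print(np.round(p*1000),cc)
E
```

```text
block 483 [ 508.1 -302.7] [81.  71.2] 76.8 z [41.7 48.2 53.1] mean [ 503.8 -294.8   47.9]
link 237 [ 507.9 -302.3] [52.5 27.1] 77.3 z [ 85.4 116.2 125.5] mean [ 506.5 -299.5  112.9]
red 199 [ 449.1 -150.5] [25.9 52.9] 28.1 z [103.6 118.3 125.1] mean [ 447.7 -148.2  117. ]
hook all 846 [573.2 127.9] [191.9  51.9] 17.8 z [168.  190.6 201. ] mean [591.1 133.6 189.2]
post 195 [600.5 136.6] [127.2  47.8] 17.4 z [176.2 198.  202.2] mean [646.1 150.3 195.8]
stop 65 [599.9 136. ] [11.  37.3] 16.8 z [186.6 198.1 202.8] mean [599.4 135.4 196.9]
bar+link 586 [573.2 127.9] [191.9  51.9] 17.8 z [166.1 186.9 198.3] mean [571.9 127.8 186.1]
[669. 135. 201.] [ 96 104 124]
[667. 141. 200.] [ 76  89 116]
[666. 152. 195.] [ 89  98 121]
[664. 133. 199.] [ 63  82 117]
[663. 157. 198.] [ 75  88 116]
[660. 167. 198.] [ 87  96 118]
[658. 130. 201.] [ 71  87 118]
[658. 170. 198.] [ 60  79 112]
[653. 128. 199.] [ 84  97 124]
[651. 178. 194.] [ 80  89 109]
[647. 175. 197.] [ 57  73 104]
[644. 126. 194.] [ 70  80 103]
[639. 172. 199.] [ 55  72 104]
[636. 173. 197.] [ 66  77 104]
[639. 142. 182.] [62 66 83]
[641
[... 4549 characters left out ...]
87.] [130 132 143]
[515. 115. 183.] [ 74  83 103]
[515. 108. 185.] [133 134 148]
[512. 110. 187.] [120 122 133]
[510. 113. 181.] [ 84  90 103]
[509. 105. 186.] [129 132 146]
[507. 110. 185.] [105 108 119]
[507. 103. 180.] [115 120 137]
[504. 105. 187.] [132 134 146]
[502. 110. 183.] [ 85  90 104]
[502. 103. 185.] [133 135 148]
[499. 108. 186.] [105 108 119]
[499. 100. 183.] [118 122 138]
[496. 103. 186.] [129 131 143]
[494. 108. 181.] [ 81  86 101]
[495. 100. 178.] [125 127 139]
[491. 105. 187.] [ 90  93 104]
[491.  97. 190.] [127 128 140]
[488. 100. 192.] [131 133 145]
[485. 105. 193.] [ 97  99 108]
[485.  97. 191.] [125 127 138]
[483. 103. 192.] [102 104 114]
[481. 101. 181.] [106 107 118]
```

Request:
arm_command(deltas=[0.14, 0.08, 0, 0, 0, 0.0267, 1, 0.28, 0.16, 0, 0, 0, 0.0534, 1, 0.42, 0.24, 0, 0, 0, 0.08, 1, 0.56, 0.32, 0, 0, 0, 0.107, 1, 0.7, 0.4, 0, 0, 0, 0.1337, 1])

```text
time_s: 0.72
position: [0.3064, -0.4243, 0.2141]
tool_rot: [-179.9, -0.1, 71.0]
contact_force: [0.1, -0.6, -0.1]
gripper_width: 0.998
grip_force: 0.0
```

Request:
arm_command(deltas=[0.14, 0.08, 0, 0, 0, 0.0267, 1, 0.28, 0.16, 0, 0, 0, 0.0534, 1, 0.42, 0.24, 0, 0, 0, 0.08, 1, 0.56, 0.32, 0, 0, 0, 0.107, 1, 0.7, 0.4, 0, 0, 0, 0.1337, 1])

```text
time_s: 1.35
position: [0.4114, -0.3643, 0.2141]
tool_rot: [-180.0, -0.1, 119.1]
contact_force: [0.6, 0.2, -0.1]
gripper_width: 0.998
grip_force: 0.0
```

Request:
arm_command(deltas=[0.14, 0.08, 0, 0, 0, 0.0267, 1, 0.28, 0.16, 0, 0, 0, 0.0534, 1, 0.42, 0.24, 0, 0, 0, 0.08, 1, 0.56, 0.32, 0, 0, 0, 0.107, 1, 0.65, 0.42, 0, 0, 0, 0.1337, 1])

```text
time_s: 1.98
position: [0.509, -0.3014, 0.2137]
tool_rot: [180.0, -0.1, 167.2]
contact_force: [-0.1, 0.2, -0.0]
gripper_width: 1.003
grip_force: 0.0
```

```bash
python3 - <<'E'
from rig import robot, eyes
from h import *
o=robot.get_obs(); f=eyes.grab_frame('wrist'); cv2.imwrite('pics/w1.png',f['img'][:,:,::-1])
print(o['time_s'],o['position'],o['tool_rot'],o['q'],o['contact_force']); print(f['mount'])
P=cloud(f,wristT(o,f)).reshape(-1,3)
n=lambda z0,z1:P[(P[:,2]>z0)&(P[:,2]<z1)&(np.hypot(P[:,0]-.508,P[:,1]+.3025)<.06)]
rect(n(.04,.06),'block'); rect(n(.09,.14),'link'); rect(n(.115,.14),'linktop')
E
```

```text
1.975 [ 0.50896183 -0.30135731  0.21368037] [ 1.79959602e+02 -8.70429383e-02  1.67233070e+02] [-3.71246778e+01  1.29820796e+01  1.68688161e+01  9.39826930e+01
  9.02635422e-04 -2.43577181e+01] [-0.10744676  0.23261172 -0.03116343]
[[ 4.30648822e-04 -9.52421052e-01 -3.04785094e-01  7.85304509e-02]
 [ 9.99999415e-01  7.12533427e-04 -8.13633185e-04  5.23852548e-04]
 [ 9.92090942e-04 -3.04784565e-01  9.52420802e-01 -1.59809942e-01]
 [ 0.00000000e+00  0.00000000e+00  0.00000000e+00  1.00000000e+00]]
block 2454 [ 508.8 -302.8] [80.1 70.2] 77.2 z [48.9 50.7 51.9] mean [ 494.9 -299.3   50.4]
link 1809 [ 508.6 -302.8] [52.  26.1] 76.7 z [ 95.7 120.6 125.7] mean [ 506.3 -302.2  118.3]
linktop 1477 [ 508.6 -302.8] [51.8 26.1] 76.6 z [115.4 122.1 125.8] mean [ 507.7 -302.8  121.3]
```

View pics/w1.png

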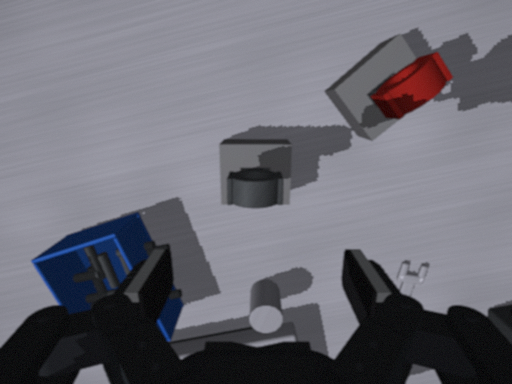

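The wrist view shows the plain link at (255,185) in its block, centred between the fingers, with the red one away at (415,85). The measured eye is at (508.6, -302.8), and its size and height check out.

Request:
arm_command(deltas=[-0.003, -0.0095, -0.25, 0, 0, -0.001, 1, -0.003, -0.0095, -0.45, 0, 0, -0.001, 1, -0.003, -0.0095, -0.6, 0, 0, -0.001, 1, -0.003, -0.0095, -0.7, 0, 0, -0.001, 1, -0.003, -0.0095, -0.757, 0, 0, -0.001, 1], force=50)

```text
time_s: 2.65
position: [0.5074, -0.3034, 0.1002]
tool_rot: [180.0, -0.1, 166.5]
contact_force: [0.4, -1.1, 0.2]
gripper_width: 0.997
grip_force: 0.0
```

Request:
arm_command(deltas=[0, 0, 0, 0, 0, 0, 0, 0, 0, 0, 0, 0, 0, -0.3, 0, 0, 0, 0, 0, 0, -0.3, 0, 0, 0, 0, 0, 0, -0.3, 0, 0, 0, 0, 0, 0, -0.3], force=50)

```text
time_s: 3.28
position: [0.5086, -0.3037, 0.1022]
tool_rot: [-180.0, 0.1, 166.5]
contact_force: [0.0, -0.8, 2.4]
gripper_width: 0.351
grip_force: 1.4
```

Request:
arm_command(deltas=[0, 0, 0, 0, 0, 0, -1, 0, 0, 0, 0, 0, 0, -1, 0, 0, 0, 0, 0, 0, -1], force=50)

```text
time_s: 3.65
position: [0.5112, -0.3054, 0.1077]
tool_rot: [-179.8, 0.6, 166.6]
contact_force: [0.4, 2.1, 16.6]
gripper_width: 0.122
grip_force: 56.7
```

```bash
python3 - <<'E'
from rig import robot, eyes
from h import *
o=robot.get_obs(); f=eyes.grab_frame('wrist'); cv2.imwrite('pics/w2.png',f['img'][:,:,::-1])
print(o)
P=cloud(f,wristT(o,f)).reshape(-1,3)
n=lambda z0,z1:P[(P[:,2]>z0)&(P[:,2]<z1)&(np.hypot(P[:,0]-.508,P[:,1]+.3025)<.03)]
rect(n(.115,.14),'linktop')
E
```

```text
{'time_s': 3.65, 'q': array([-3.73265300e+01,  1.26264775e+01,  4.38686515e+00,  8.11345028e+01,
        3.96836001e-02, -2.38818878e+01]), 'joint_velocities': array([-0.05017529, -0.0338369 , -0.16148715, -0.09224558, -0.00610454,
       -0.04909598]), 'joint_torque': array([-5.90391979e-01, -3.11591899e+01,  2.46053892e+01, -6.03704676e-01,
       -2.88095735e-01, -5.77987797e-03]), 'position': array([ 0.51121258, -0.3053943 ,  0.10768718]), 'tool_rot': array([-179.7828858 ,    0.58836181,  166.55668935]), 'contact_force': array([ 0.38095173,  2.12262088, 16.59721198]), 'torque': array([0.35236962, 0.08732472, 0.0567872 ]), 'grip_force': 56.74614634044701, 'gripper_width': 0.12236711396306864}
linktop 2933 [ 510.7 -304.5] [51.8 26.8] 76.6 z [115.4 123.8 137.8] mean [ 505.4 -302.8  123.6]
```

View pics/w2.png

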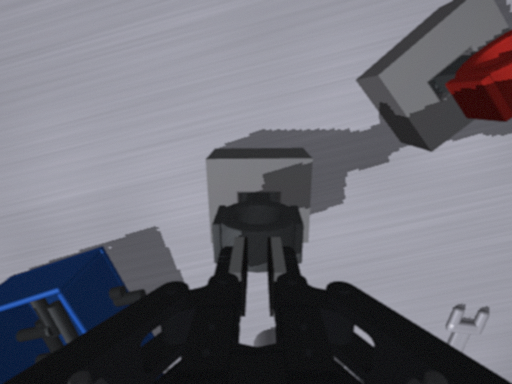

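The view shows the link still upright at (258,220), but the fingertips, at (238–278,265), have closed over the top of the eye and not on its flats. I'll measure where the fingertips really are.

```bash
python3 - <<'E'
from rig import robot, eyes
from h import *
f=eyes.grab_frame('wrist'); T=f['mount']
P=cloud(f,T)*1000   # tool frame
for v in range(190,320,10): print(v,[tuple(np.round(P[v,u]).astype(object)) for u in (225,238,243,258,275,280)])
E
```

```text
190 [(14.0, -24.0, 57.0), (13.0, -14.0, 58.0), (13.0, -11.0, 57.0), (14.0, 1.0, 56.0), (13.0, 14.0, 58.0), (13.0, 18.0, 57.0)]
200 [(5.0, -25.0, 58.0), (5.0, -15.0, 57.0), (2.0, -11.0, 67.0), (9.0, 1.0, 46.0), (2.0, 15.0, 67.0), (4.0, 19.0, 62.0)]
210 [(14.0, -20.0, 11.0), (13.0, -12.0, 15.0), (12.0, -9.0, 16.0), (11.0, 1.0, 20.0), (12.0, 12.0, 16.0), (14.0, 15.0, 13.0)]
220 [(13.0, -18.0, -3.0), (14.0, -11.0, -3.0), (5.0, -9.0, 16.0), (3.0, 1.0, 21.0), (6.0, 12.0, 15.0), (14.0, 14.0, -4.0)]
230 [(10.0, -18.0, -9.0), (12.0, -10.0, -14.0), (13.0, -7.0, -16.0), (13.0, 1.0, -17.0), (13.0, 10.0, -16.0), (12.0, 13.0, -14.0)]
240 [(4.0, -18.0, -9.0), (11.0, -9.0, -25.0), (12.0, -7.0, -25.0), (8.0, 1.0, -19.0), (11.0, 10.0, -25.0), (11.0, 12.0, -25.0)]
250 [(8.0, -16.0, -29.0), (12.0, -9.0, -36.0), (11.0, -6.0, -34.0), (2.0, 1.0, -18.0), (12.0, 9.0, -36.0), (11.0, 11.0, -35.0)]
260 [(8.0, -15.0, -39.0), (12.0, -8.0, -45.0), (11.0, -6.0, -44.0), (-4.0, 1.0, -18.0), (11.0, 8.0, -44.0), (12.0, 11.0, -45.0)]
270 [(8.0, -14.0, -47.0), (12.0, -7.0, -53.0), (11.0, -5.0, -52.0), (-10.0, 1.0, -18.0), (11.0, 8.0, -53.0), (12.0, 10.0, -53.0)]
280 [(13.0, -12.0, -63.0), (14.0, -7.0, -63.0), (8.0, -5.0, -54.0), (-101.0, 1.0, 108.0), (8.0, 8.0, -55.0), (13.0, 9.0, -61.0)]
290 [(13.0, -11.0, -68.0), (12.0, -7.0, -67.0), (3.0, -6.0, -54.0), (-114.0, 1.0, 109.0), (8.0, 7.0, -62.0), (13.0, 9.0, -68.0)]
300 [(13.0, -11.0, -74.0), (8.0, -7.0, -68.0), (-2.0, -6.0, -54.0), (-127.0, 1.0, 108.0), (4.0, 8.0, -63.0), (12.0, 8.0, -73.0)]
310 [(17.0, -10.0, -84.0), (1.0, -7.0, -64.0), (-7.0, -6.0, -55.0), (-139.0, 1.0, 108.0), (-1.0, 8.0, -63.0), (14.0, 8.0, -81.0)]
```

Request:
arm_command(deltas=[0, 0, 0.08, 0, 0, 0, -1, 0, 0, 0.08, 0, 0, 0, -0.6, 0, 0, 0.08, 0, 0, 0, 0.5, 0, 0, 0.3, 0, 0, 0, 1, 0, 0, 0.6, 0, 0, 0, 1])

```text
time_s: 4.38
position: [0.5063, -0.3023, 0.1884]
tool_rot: [179.8, -0.4, 166.5]
contact_force: [1.1, 0.4, 1.0]
gripper_width: 0.83
grip_force: 0.0
```

Request:
arm_command(deltas=[0, 0, 0, 0, 0, 0, 1, 0, 0, 0, 0, 0, 0, 1, 0, 0, 0, 0, 0, 0, 1])

```text
time_s: 4.75
position: [0.507, -0.3028, 0.1889]
tool_rot: [179.9, -0.2, 166.5]
contact_force: [-0.1, -0.0, 0.1]
gripper_width: 1.001
grip_force: 0.0
```

```bash
python3 - <<'E'
from rig import robot, eyes
from h import *
import pickle
o=robot.get_obs(); f=eyes.grab_frame('wrist'); T=f['mount']; pickle.dump((o,f),open('w3.pkl','wb'))
print(o['position'],o['tool_rot'],o['contact_force'],o['gripper_width'])
Pt=cloud(f,T); P=cloud(f,wristT(o,f)).reshape(-1,3)
n=lambda z0,z1:P[(P[:,2]>z0)&(P[:,2]<z1)&(np.hypot(P[:,0]-.508,P[:,1]+.3025)<.04)]
rect(n(.115,.14),'linktop')
q=Pt.reshape(-1,3)*1000; m=(abs(q[:,0])<16)&(abs(q[:,1])<65)&(q[:,2]<45)&(q[:,2]>-60)
q=q[m]
for s in(-1,1):
    k=q[s*q[:,1]>25]; print(s,len(k)); h=k[np.argsort(-k[:,2])][::max(1,len(k)//25)]; print(np.round(h[:14]).tolist())
E
```

```text
[ 0.50704343 -0.30276339  0.18885396] [179.90400697  -0.21658613 166.5357528 ] [-0.12133976 -0.00447759  0.08772997] 1.0008597348374835
linktop 1789 [ 508.4 -304.1] [51.7 26.2] 76.9 z [115.5 122.3 125.9] mean [ 507.6 -303.1  121.4]
-1 1762
[[7.0, -42.0, -30.0], [-0.0, -42.0, -33.0], [2.0, -42.0, -35.0], [-9.0, -42.0, -37.0], [11.0, -47.0, -38.0], [11.0, -46.0, -40.0], [-8.0, -42.0, -41.0], [8.0, -52.0, -42.0], [-2.0, -42.0, -44.0], [12.0, -44.0, -45.0], [8.0, -52.0, -46.0], [-2.0, -42.0, -47.0], [-9.0, -42.0, -48.0], [3.0, -42.0, -49.0]]
1 1764
[[2.0, 44.0, -30.0], [6.0, 43.0, -33.0], [-6.0, 43.0, -35.0], [11.0, 45.0, -37.0], [10.0, 43.0, -39.0], [-9.0, 43.0, -40.0], [12.0, 49.0, -41.0], [-1.0, 43.0, -42.0], [11.0, 44.0, -43.0], [12.0, 43.0, -45.0], [8.0, 44.0, -46.0], [7.0, 57.0, -47.0], [12.0, 47.0, -48.0], [-5.0, 43.0, -49.0]]
```

The open fingertips measure 29 mm behind the reported TCP, where the text implies about 6 mm ahead of it. The true grasp point is therefore about 35 mm behind the reported one, so I'll go 35 mm deeper.

Request:
arm_command(deltas=[0.009, -0.007, -0.3, 0, 0, 0, 1, 0.009, -0.007, -0.5, 0, 0, 0, 1, 0.009, -0.007, -0.65, 0, 0, 0, 1, 0.009, -0.007, -0.76, 0, 0, 0, 1, 0.009, -0.007, -0.826, 0, 0, 0, 1], force=60)

```text
time_s: 5.42
position: [0.5087, -0.304, 0.0658]
tool_rot: [180.0, -0.1, 166.5]
contact_force: [-0.3, -0.2, -0.0]
gripper_width: 1.003
grip_force: 0.0
```

Request:
arm_command(deltas=[0, 0, 0, 0, 0, 0, 0.5, 0, 0, 0, 0, 0, 0, 0, 0, 0, 0, 0, 0, 0, -1, 0, 0, 0, 0, 0, 0, -1, 0, 0, 0, 0, 0, 0, -1], force=60)

```text
time_s: 6.05
position: [0.5103, -0.305, 0.0688]
tool_rot: [-180.0, 0.1, 166.5]
contact_force: [0.2, 1.1, 4.4]
gripper_width: 0.599
grip_force: 64.2
```

Request:
arm_command(deltas=[0, 0, 0.05, 0, 0, 0, -1, 0, 0, 0.12, 0, 0, 0, -1, 0, 0, 0.2, 0, 0, 0, -1, 0, 0, 0.3, 0, 0, 0, -1, 0, 0, 0.4, 0, 0, 0, -1])

```text
time_s: 6.68
position: [0.5091, -0.3045, 0.1287]
tool_rot: [-180.0, -0.0, 166.5]
contact_force: [0.3, -0.1, -3.9]
gripper_width: 0.598
grip_force: 63.3
```

Request:
arm_command(deltas=[0, 0, 0.15, 0, 0, 0, -1, 0, 0, 0.3, 0, 0, 0, -1, 0, 0, 0.5, 0, 0, 0, -1, 0, 0, 0.7, 0, 0, 0, -1, 0, 0, 0.8, 0, 0, 0, -1])

```text
time_s: 7.3
position: [0.5097, -0.305, 0.2509]
tool_rot: [-179.9, 0.2, 166.5]
contact_force: [0.7, 0.1, -3.5]
gripper_width: 0.6
grip_force: 63.4
```

```bash
python3 - <<'E'
from rig import robot, eyes
from h import *
o=robot.get_obs(); f=eyes.grab_frame('wrist'); T=f['mount']; cv2.imwrite('pics/w4.png',f['img'][:,:,::-1])
print(o['position'],o['tool_rot'],o['contact_force'],o['gripper_width'],o['q'])
P=cloud(f,T); q=P.reshape(-1,3)*1000
q=q[(abs(q[:,0])<20)&(abs(q[:,1])<32)&(q[:,2]<-20)&(q[:,2]>-70)]
for z in range(-66,-20,4):
    k=q[(q[:,2]>z)&(q[:,2]<=z+4)]
    if len(k): print(z+2,len(k),k.min(0).round(1),k.max(0).round(1))
np.save('q4.npy',P)
E
```

```text
[ 0.50971531 -0.30496204  0.25094845] [-179.89093073    0.1986258   166.5372377 ] [ 0.68502048  0.06305256 -3.53440159] 0.5997837397759702 [-3.73481343e+01  1.38799590e+01  2.22122054e+01  9.81064685e+01
 -1.93033332e-02 -2.38852210e+01]
-64 164 [  4.4 -32.  -66. ] [ 15.  32. -62.]
-60 360 [ -9.9 -31.9 -61.9] [ 13.3  31.9 -58. ]
-56 3352 [-11.4 -31.5 -58. ] [ 15.5  32.  -54. ]
-52 1933 [-11.5 -31.4 -54. ] [ 15.4  31.9 -50. ]
-48 2214 [-11.9 -31.7 -50. ] [ 15.3  32.  -46. ]
-44 659 [-11.4 -31.4 -46. ] [ 15.2  31.8 -42. ]
-40 341 [ 10.8 -31.6 -42. ] [ 15.3  31.8 -38. ]
-36 280 [ 10.6 -31.6 -38. ] [ 15.1  32.  -34. ]
-32 280 [ 10.9 -31.4 -34. ] [ 15.2  31.9 -30. ]
-28 338 [  6.2 -31.4 -30. ] [ 15.1  31.9 -26. ]
-24 458 [  2.  -31.5 -26. ] [ 15.   31.9 -22. ]
-20 351 [ -0.2 -24.5 -22. ] [ 15.   26.4 -20. ]
```

View pics/w4.png

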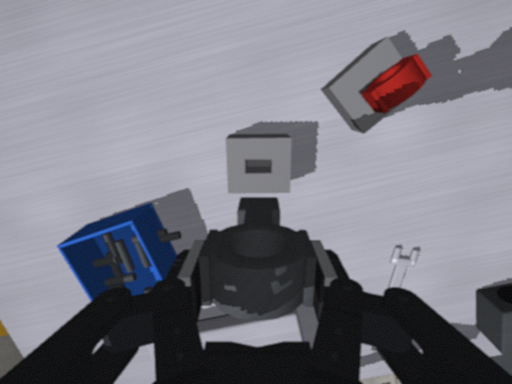

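The view shows the link gripped on its flats, with its eye at (258,265), and its pocket empty at (258,165). Next I'll fit the eye's position in the hand.

```bash
python3 - <<'E'
from h import *
from scipy.optimize import least_squares
P=np.load('q4.npy').reshape(-1,3)*1000
k=P[(P[:,0]>-9)&(P[:,0]<13)&(abs(P[:,1])<17)&(P[:,2]<-40)&(P[:,2]>-62)]
# cylinder along x (with small tilts): fit y0,z0,slopes, r fixed 25
g=lambda p:np.hypot(k[:,1]-p[0]-p[2]*k[:,0],k[:,2]-p[1]-p[3]*k[:,0])-25
s=least_squares(g,[0,-32,0,0],loss='soft_l1');print(s.x,np.median(abs(g(s.x))),len(k))
F=P[(P[:,0]>12)&(P[:,0]<18)&(abs(P[:,1])<20)&(P[:,2]<-20)&(P[:,2]>-60)]
A=np.c_[F[:,1:],np.ones(len(F))];c=np.linalg.lstsq(A,F[:,0],rcond=None)[0];print('front face x=ay+bz+c',c,'face x at centre',c[0]*s.x[0]+c[1]*s.x[1]+c[2], np.percentile(F[:,0],[5,50,95]))
E
```

```text
[ 6.64046764e-01 -3.17690743e+01  1.33862722e-03  1.96918780e-03] 0.3256804548775811 3449
front face x=ay+bz+c [1.08766452e-04 8.72487393e-03 1.44219029e+01] face x at centre 14.144793912198617 [12.45624612 14.24827661 14.86470532]
```

Request:
arm_command(deltas=[0, 0.1, 0.1, 0, 0, 0.005, -1, 0.04, 0.3, 0.2, 0, 0, 0.01, -1, 0.08, 0.52, 0.3, 0, 0, 0.016, -1, 0.12, 0.75, 0.39, 0, 0, 0.022, -1, 0.15, 0.97, 0.39, 0, 0, 0.0286, -1])

```text
time_s: 7.98
position: [0.5319, -0.1569, 0.3076]
tool_rot: [-180.0, 0.1, 177.0]
contact_force: [0.5, 0.2, -4.5]
gripper_width: 0.6
grip_force: 63.5
```

Request:
arm_command(deltas=[0.03, 0.2, 0, 0, 0, 0.005, -1, 0.06, 0.4, 0, 0, 0, 0.01, -1, 0.09, 0.6, 0, 0, 0, 0.016, -1, 0.12, 0.8, 0, 0, 0, 0.022, -1, 0.15, 0.97, 0, 0, 0, 0.0286, -1])

```text
time_s: 8.6
position: [0.5534, -0.0113, 0.306]
tool_rot: [180.0, -0.1, -172.7]
contact_force: [-0.1, -0.2, -3.2]
gripper_width: 0.598
grip_force: 63.5
```

Request:
arm_command(deltas=[0.04, 0.24, 0, 0, 0, 0.008, -1, 0.08, 0.48, 0, 0, 0, 0.016, -1, 0.12, 0.72, 0, 0, 0, 0.022, -1, 0.16, 0.96, 0, 0, 0, 0.0286, -1, 0.16, 0.96, 0, 0, 0, 0.0286, -1])

```text
time_s: 9.22
position: [0.5772, 0.1339, 0.3054]
tool_rot: [179.9, -0.1, -162.3]
contact_force: [-1.1, -1.4, -3.9]
gripper_width: 0.591
grip_force: 63.5
```

```bash
python3 - <<'E'
from rig import robot, eyes
from h import *
import pickle
o=robot.get_obs(); f=eyes.grab_frame('wrist'); cv2.imwrite('pics/w5.png',f['img'][:,:,::-1]); pickle.dump((o,f),open('w5.pkl','wb'))
print(o['position'],o['tool_rot'],o['contact_force'],o['gripper_width'],o['q'],f['fx'])
P=cloud(f,wristT(o,f)); q=P.reshape(-1,3)
m=(q[:,2]>.15)&(q[:,2]<.21)&(q[:,0]>.46)&(q[:,0]<.70)&(q[:,1]>.06)&(q[:,1]<.2)
d=np.array([np.cos(np.radians(17.4)),np.sin(np.radians(17.4))]); k=q[m]*1000
s=(k[:,:2]-[493,102.8])@d; l=(k[:,:2]-[493,102.8])@np.array([-d[1],d[0]])
for a in range(-20,160,6):
    w=(s>=a)&(s<a+6)
    if w.sum()>3: print(a+3,w.sum(),np.percentile(l[w],[2,50,98]).round(1),np.percentile(k[w,2],[5,95]).round(1), s[w].min().round(1))
E
```

```text
[0.57723025 0.13390917 0.30538718] [ 1.79907614e+02 -9.36070028e-02 -1.62253291e+02] [-1.06040146 -1.41925647 -3.93871919] 0.5912361858797524 [ 6.53743536e+00  1.63512394e+01  3.15828293e+01  1.05341370e+02
  7.24270088e-02 -1.12092671e+01] 292.60147343063215
-11 37 [-4.2  0.1  4.5] [190.  194.4] -11.2
-5 98 [-5.1  0.2  5.4] [189.8 195.1] -7.8
1 96 [-5.5  0.1  5.4] [182.8 192.5] -2.0
7 90 [-5.5  0.1  5.5] [183.2 187.2] 4.3
13 91 [-5.5  0.1  5.5] [182.9 187.4] 10.4
19 89 [-5.5  0.1  5.6] [183.1 187.7] 16.5
25 79 [-5.6  0.1  5.6] [182.5 187.3] 22.0
31 91 [-5.6  0.1  5.7] [182.4 187.4] 28.0
37 86 [-5.6  0.1  5.7] [182.8 187.6] 34.4
43 82 [-5.7  0.1  5.8] [182.3 187.3] 40.0
49 394 [-24.4   0.3  24.7] [160.5 196.9] 46.1
55 366 [-24.6   0.3  24.9] [186.2 197.7] 52.0
61 342 [-24.8   0.3  25. ] [186.8 197.8] 58.0
67 325 [-24.7   0.3  24.2] [187.  197.9] 64.1
73 278 [-24.1   0.3  24.8] [186.6 197.4] 70.0
79 45 [-4.8  0.1  6. ] [182.1 187. ] 78.3
85 71 [-4.9  1.1  6.1] [181.8 187.6] 82.1
91 65 [-4.9  0.2  5.1] [183.4 187.5] 88.2
97 62 [-4.9  0.2  5.2] [184.1 187.4] 94.2
103 18 [-4.9  0.7  5.2] [183.5 186.9] 100.2
109 119 [-21.2 -15.3  12.3] [162.9 196.5] 106.7
115 35 [-21.5 -17.5 -14.3] [182.9 197.7] 112.3
121 6 [-19.9 -17.7 -15.5] [188.7 196.2] 118.2
```

View pics/w5.png

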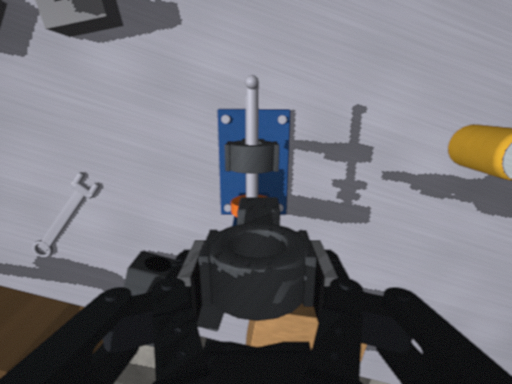

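The view shows the bar running from the lip at (252,82) to the stop at (240,205), with the first link at (252,155), so the bar is well measured. The first eye is centred about 61 mm behind the lip, and the stop face is about 107 mm behind it.

Request:
arm_command(deltas=[-0.17, -0.06, 0, 0, 0, 0, -1, -0.34, -0.12, 0, 0, 0, 0, -1, -0.51, -0.18, 0, 0, 0, 0, -1, -0.68, -0.24, 0, 0, 0, 0, -1, -0.84, -0.3, 0, 0, 0, 0, -1])

```text
time_s: 9.9
position: [0.4506, 0.0846, 0.3061]
tool_rot: [-180.0, -0.0, -162.6]
contact_force: [-0.0, 0.6, -3.3]
gripper_width: 0.595
grip_force: 63.6
```

Request:
arm_command(deltas=[0, 0, -0.2, 0, 0, 0, -1, 0, 0, -0.4, 0, 0, 0, -1, 0, 0, -0.6, 0, 0, 0, -1, 0, 0, -0.8, 0, 0, 0, -1, 0, 0, -0.95, 0, 0, 0, -1])

```text
time_s: 10.52
position: [0.4509, 0.0848, 0.162]
tool_rot: [180.0, -0.1, -162.6]
contact_force: [-0.2, -0.6, -3.4]
gripper_width: 0.597
grip_force: 63.7
```

Request:
arm_command(deltas=[0, 0, 0, 0, 0, 0, -1, 0, 0, 0, 0, 0, 0, -1])

```text
time_s: 10.78
position: [0.4525, 0.0852, 0.1645]
tool_rot: [-180.0, 0.1, -162.6]
contact_force: [-0.0, -0.6, -3.4]
gripper_width: 0.596
grip_force: 63.6
```

```bash
cat > st.py <<'E'
from rig import robot
from h import *
o=robot.get_obs(); R=Ro.from_euler('xyz',o['tool_rot'],degrees=True).as_matrix()
e=(o['position']+R@np.array([.0012,.0007,-.0318]))*1000
d=np.array([np.cos(np.radians(17.4)),np.sin(np.radians(17.4)),0]);n=np.array([-d[1],d[0],0]); v=e-[493,102.9,180.5]
F=o['contact_force']
print(round(o['time_s'],2),'eye s,l,z',np.round([v@d,v@n,v[2]],2),'rot',o['tool_rot'].round(2),'F s,l,z',np.round([F@d,F@n,F[2]],2),'w',o['gripper_width'],o['grip_force'])
E
python3 st.py
```

```text
10.78 eye s,l,z [-45.17  -4.06  15.82] rot [-1.7997e+02  7.0000e-02 -1.6260e+02] F s,l,z [-0.21 -0.62 -3.37] w 0.5956884577470337 63.55333685874939
```

Request:
arm_command(deltas=[-0.008, 0.026, -0.04, 0, 0, 0, -1, -0.008, 0.026, -0.078, 0, 0, 0, -1, -0.008, 0.026, -0.078, 0, 0, 0, -1, -0.008, 0.026, -0.078, 0, 0, 0, -1])

```text
time_s: 11.28
position: [0.4512, 0.0894, 0.1517]
tool_rot: [-180.0, 0.0, -162.6]
contact_force: [0.9, 0.3, -3.3]
gripper_width: 0.6
grip_force: 63.6
```

```bash
python3 st.py; python3 - <<'E'
from rig import robot, eyes
from h import *
import pickle
f=eyes.grab_frame('top'); pickle.dump(f,open('top2.pkl','wb'))
P=cloud(f).reshape(-1,3)*1000
d=np.array([np.cos(np.radians(17.4)),np.sin(np.radians(17.4))]);n=np.array([-d[1],d[0]])
s=(P[:,:2]-[493,102.9])@d; l=(P[:,:2]-[493,102.9])@n
im=cv2.resize(f['img'][150:260,170:290],None,fx=5,fy=5,interpolation=cv2.INTER_CUBIC); cv2.imwrite('pics/t2.png',im[:,:,::-1])
g=eyes.grab_frame('scene'); cv2.imwrite('pics/s2.png',cv2.resize(g['img'][110:260,220:340],None,fx=4,fy=4,interpolation=cv2.INTER_CUBIC)[:,:,::-1])
E
python3 st.py
```

```text
11.28 eye s,l,z [-45.14   0.36   3.01] rot [-180.      0.   -162.57] F s,l,z [ 0.97 -0.01 -3.27] w 0.5996891890112461 63.63089203834534
11.38 eye s,l,z [-45.07   0.31   3.11] rot [-1.8000e+02  1.0000e-02 -1.6257e+02] F s,l,z [ 0.11  0.05 -3.42] w 0.6003524998726174 63.63106369972229
```

View pics/s2.png

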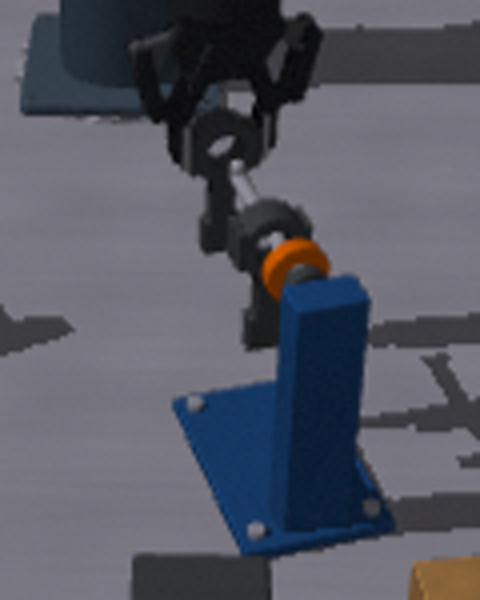

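The scene view shows the held eye at (222,140) in line with the lip at (237,165), and the first link still on the bar behind it.

Request:
arm_command(deltas=[0, -0.002, 0.007, 0, 0, 0, -1, 0.06, 0.017, 0.007, 0, 0, 0, -1, 0.12, 0.036, 0.007, 0, 0, 0, -1, 0.18, 0.055, 0.007, 0, 0, 0, -1, 0.18, 0.055, 0.007, 0, 0, 0, -1])

```text
time_s: 12.0
position: [0.4788, 0.0979, 0.1525]
tool_rot: [180.0, -0.0, -162.6]
contact_force: [-0.7, 0.3, -2.5]
gripper_width: 0.597
grip_force: 63.6
```

```bash
python3 st.py
```

```text
12.0 eye s,l,z [-16.2    0.14   3.8 ] rot [ 1.8000e+02 -1.0000e-02 -1.6256e+02] F s,l,z [-0.56  0.46 -2.53] w 0.5971974826814741 63.63298058509827
```

Request:
arm_command(deltas=[0.05, 0.015, 0, 0, 0, 0, -1, 0.1, 0.031, 0, 0, 0, 0, -1, 0.15, 0.047, 0, 0, 0, 0, -1, 0.2, 0.062, 0, 0, 0, 0, -1, 0.242, 0.075, 0, 0, 0, 0, -1])

```text
time_s: 12.62
position: [0.515, 0.109, 0.1527]
tool_rot: [-180.0, -0.0, -162.6]
contact_force: [-0.5, -0.2, -3.6]
gripper_width: 0.595
grip_force: 63.6
```

Request:
arm_command(deltas=[0, 0, 0, 0, 0, 0, -1, 0, 0, 0, 0, 0, 0, -1])

```text
time_s: 12.88
position: [0.5143, 0.1089, 0.1526]
tool_rot: [180.0, -0.0, -162.6]
contact_force: [0.7, -0.2, -3.2]
gripper_width: 0.598
grip_force: 63.6
```

```bash
python3 st.py
```

```text
12.88 eye s,l,z [20.88  0.05  3.95] rot [ 1.8000e+02 -3.0000e-02 -1.6257e+02] F s,l,z [ 0.65 -0.38 -3.15] w 0.5982129564899717 63.632551431655884
```

Request:
arm_command(deltas=[0, 0, -0.02, 0, 0, 0, -1, 0, 0, -0.04, 0, 0, 0, -1, 0, 0, -0.06, 0, 0, 0, -1, 0, 0, -0.073, 0, 0, 0, -1, 0, 0, -0.073, 0, 0, 0, -1])

```text
time_s: 13.5
position: [0.5142, 0.1089, 0.1415]
tool_rot: [180.0, -0.0, -162.6]
contact_force: [0.3, -0.7, -2.5]
gripper_width: 0.597
grip_force: 63.6
```

```bash
python3 st.py
```

```text
13.5 eye s,l,z [20.84  0.06 -7.25] rot [ 1.7999e+02 -3.0000e-02 -1.6257e+02] F s,l,z [ 0.07 -0.73 -2.47] w 0.597275439374259 63.63239049911499
```

Request:
arm_command(deltas=[0, 0, -0.006, 0, 0, 0, -1, 0, 0, -0.006, 0, 0, 0, -1])

```text
time_s: 13.75
position: [0.5145, 0.1089, 0.1409]
tool_rot: [-180.0, 0.0, -162.6]
contact_force: [-1.2, -0.4, -1.7]
gripper_width: 0.597
grip_force: 63.6
```

```bash
python3 st.py
```

```text
13.75 eye s,l,z [ 2.11e+01  1.00e-02 -7.80e+00] rot [-1.8000e+02  1.0000e-02 -1.6257e+02] F s,l,z [-1.26 -0.   -1.74] w 0.5970293522581016 63.6326265335083
```

Request:
arm_command(deltas=[0.03, 0.009, 0, 0, 0, 0, -1, 0.06, 0.019, 0, 0, 0, 0, -1, 0.09, 0.028, 0, 0, 0, 0, -1, 0.12, 0.037, 0, 0, 0, 0, -1, 0.14, 0.044, 0, 0, 0, 0, -1])

```text
time_s: 14.38
position: [0.535, 0.1153, 0.1408]
tool_rot: [-180.0, -0.1, -162.6]
contact_force: [-3.4, -0.1, -0.5]
gripper_width: 0.596
grip_force: 63.8
```

```bash
python3 st.py
```

```text
14.38 eye s,l,z [ 4.267e+01  2.000e-02 -7.890e+00] rot [-1.7999e+02 -1.0000e-01 -1.6257e+02] F s,l,z [-3.27  0.92 -0.48] w 0.5957947261959645 63.83465766906738
```

Request:
arm_command(deltas=[0.024, 0.007, 0, 0, 0, 0, -1, 0.048, 0.015, 0, 0, 0, 0, -1, 0.072, 0.022, 0, 0, 0, 0, -1, 0.096, 0.03, 0, 0, 0, 0, -1, 0.115, 0.036, 0, 0, 0, 0, -1])

```text
time_s: 15.0
position: [0.5529, 0.121, 0.1408]
tool_rot: [-180.0, -0.0, -162.6]
contact_force: [-3.6, -0.8, -1.5]
gripper_width: 0.596
grip_force: 63.9
```

```bash
python3 st.py
```

```text
15.0 eye s,l,z [ 6.138e+01  2.000e-02 -7.900e+00] rot [-180.     -0.   -162.57] F s,l,z [-3.73  0.29 -1.54] w 0.5957592158556769 63.856351375579834
```

Request:
arm_command(deltas=[0.008, 0.0025, 0, 0, 0, 0, -1, 0.016, 0.005, 0, 0, 0, 0, -1, 0.02, 0.006, 0, 0, 0, 0, -1, 0.02, 0.006, 0, 0, 0, 0, -1])

```text
time_s: 15.5
position: [0.5558, 0.1219, 0.1408]
tool_rot: [180.0, 0.0, -162.6]
contact_force: [-2.5, -0.3, -2.6]
gripper_width: 0.599
grip_force: 63.9
```

```bash
python3 st.py
```

```text
15.5 eye s,l,z [ 6.437e+01  2.000e-02 -7.870e+00] rot [ 1.7999e+02  1.0000e-02 -1.6257e+02] F s,l,z [-2.47  0.48 -2.56] w 0.599194232687517 63.88720750808716
```

Request:
arm_command(deltas=[0.007, 0.002, 0, 0, 0, 0, -1, 0.013, 0.004, 0, 0, 0, 0, -1, 0.013, 0.004, 0, 0, 0, 0, -1])

```text
time_s: 15.88
position: [0.5578, 0.1224, 0.1408]
tool_rot: [180.0, 0.0, -162.6]
contact_force: [-2.4, -0.7, -2.8]
gripper_width: 0.598
grip_force: 63.9
```

```bash
python3 st.py
```

```text
15.88 eye s,l,z [ 6.647e+01 -2.000e-02 -7.900e+00] rot [ 1.8000e+02  1.0000e-02 -1.6257e+02] F s,l,z [-2.53  0.07 -2.76] w 0.5979656690217489 63.8886559009552
```

Request:
arm_command(deltas=[0.005, 0.0015, 0, 0, 0, 0, -1, 0.009, 0.003, 0, 0, 0, 0, -1, 0.009, 0.003, 0, 0, 0, 0, -1])

```text
time_s: 16.25
position: [0.5591, 0.1229, 0.1408]
tool_rot: [-180.0, 0.0, -162.6]
contact_force: [-3.3, -0.3, -3.0]
gripper_width: 0.598
grip_force: 63.9
```

```bash
python3 st.py
```

```text
16.25 eye s,l,z [ 6.786e+01 -2.000e-02 -7.850e+00] rot [-1.8000e+02  1.0000e-02 -1.6257e+02] F s,l,z [-3.19  0.74 -3.01] w 0.5980139169262314 63.88470411300659
```

Request:
arm_command(deltas=[0.005, 0.0015, 0, 0, 0, 0, -1, 0.009, 0.003, 0, 0, 0, 0, -1, 0.009, 0.003, 0, 0, 0, 0, -1])

```text
time_s: 16.62
position: [0.5599, 0.1231, 0.1408]
tool_rot: [-180.0, -0.1, -162.6]
contact_force: [-3.6, -1.2, -1.3]
gripper_width: 0.598
grip_force: 63.8
```

```bash
python3 st.py
```

```text
16.62 eye s,l,z [68.7   0.   -7.86] rot [-1.7999e+02 -6.0000e-02 -1.6258e+02] F s,l,z [-3.8  -0.12 -1.26] w 0.5981143274145437 63.819336891174316
```

Request:
arm_command(deltas=[0.005, 0.0015, 0, 0, 0, 0, -1, 0.009, 0.003, 0, 0, 0, 0, -1, 0.009, 0.003, 0, 0, 0, 0, -1])

```text
time_s: 17.0
position: [0.5604, 0.1233, 0.1408]
tool_rot: [-180.0, -0.2, -162.6]
contact_force: [-7.3, -2.8, -0.3]
gripper_width: 0.599
grip_force: 63.9
```

```bash
python3 st.py
```

```text
17.0 eye s,l,z [ 6.933e+01 -2.000e-02 -7.880e+00] rot [-1.7999e+02 -1.6000e-01 -1.6258e+02] F s,l,z [-7.82 -0.5  -0.26] w 0.5994028142999162 63.88721466064453
```

Request:
arm_command(deltas=[0.005, 0.0015, 0, 0, 0, 0, -1, 0.009, 0.003, 0, 0, 0, 0, -1, 0.009, 0.003, 0, 0, 0, 0, -1])

```text
time_s: 17.38
position: [0.5609, 0.1234, 0.1408]
tool_rot: [-180.0, -0.3, -162.6]
contact_force: [-8.8, -2.8, 1.7]
gripper_width: 0.595
grip_force: 64.0
```

```bash
python3 st.py
```

```text
17.38 eye s,l,z [ 6.988e+01  1.000e-02 -7.850e+00] rot [-179.98   -0.26 -162.59] F s,l,z [-9.26 -0.01  1.65] w 0.5950913638073002 64.01339650154114
```

Request:
arm_command(deltas=[0.005, 0.0015, 0, 0, 0, 0, -1, 0.011, 0.0035, 0, 0, 0, 0, -1, 0.011, 0.0035, 0, 0, 0, 0, -1])

```text
time_s: 17.75
position: [0.5615, 0.1236, 0.1408]
tool_rot: [-180.0, -0.4, -162.6]
contact_force: [-11.0, -3.4, 1.9]
gripper_width: 0.599
grip_force: 64.2
```

```bash
python3 st.py
```

```text
17.75 eye s,l,z [ 7.056e+01  1.000e-02 -7.860e+00] rot [-179.97   -0.39 -162.59] F s,l,z [-11.53   0.     1.87] w 0.5991217239753109 64.21135783195496
```

Request:
arm_command(deltas=[0.003, 0.001, 0, 0, 0, 0, -1, 0.005, 0.0015, 0, 0, 0, 0, -1, 0.005, 0.0015, 0, 0, 0, 0, -1])

```text
time_s: 18.12
position: [0.5616, 0.1237, 0.1408]
tool_rot: [-180.0, -0.5, -162.6]
contact_force: [-12.4, -4.6, 3.0]
gripper_width: 0.596
grip_force: 64.2
```

```bash
python3 st.py
```

```text
18.12 eye s,l,z [ 7.076e+01  3.000e-02 -7.870e+00] rot [-179.98   -0.46 -162.59] F s,l,z [-13.19  -0.66   3.  ] w 0.5955565741877479 64.22983646392822
```

Request:
arm_command(deltas=[0.004, 0.001, 0, 0, 0, 0, -1, 0.006, 0.002, 0, 0, 0, 0, -1, 0.006, 0.002, 0, 0, 0, 0, -1, 0.006, 0.002, 0, 0, 0, 0, -1])

```text
time_s: 18.62
position: [0.5619, 0.1237, 0.1409]
tool_rot: [-180.0, -0.5, -162.6]
contact_force: [-15.1, -4.8, 3.9]
gripper_width: 0.597
grip_force: 64.3
```

```bash
python3 st.py
```

```text
18.62 eye s,l,z [ 7.105e+01  1.000e-02 -7.840e+00] rot [-179.97   -0.54 -162.6 ] F s,l,z [-15.89  -0.09   3.94] w 0.5968272323982878 64.32222962379456
```

Request:
arm_command(deltas=[-0.006, -0.002, 0, 0, 0, 0, -1, -0.012, -0.004, 0, 0, 0, 0, -1, -0.017, -0.005, 0, 0, 0, 0, -1, -0.017, -0.005, 0, 0, 0, 0, -1])

```text
time_s: 19.12
position: [0.562, 0.1238, 0.1408]
tool_rot: [-180.0, -0.2, -162.6]
contact_force: [-7.7, -2.8, -0.0]
gripper_width: 0.6
grip_force: 64.1
```

```bash
python3 st.py
```

```text
19.12 eye s,l,z [ 7.097e+01  1.000e-02 -7.880e+00] rot [-179.98   -0.22 -162.59] F s,l,z [-8.2  -0.35 -0.02] w 0.5998328177776254 64.10325765609741
```

Request:
arm_command(deltas=[-0.006, -0.002, 0, 0, 0, 0, -1, -0.01, -0.003, 0, 0, 0, 0, -1, -0.01, -0.003, 0, 0, 0, 0, -1])

```text
time_s: 19.5
position: [0.5617, 0.1237, 0.1409]
tool_rot: [-180.0, -0.1, -162.6]
contact_force: [-5.4, -2.9, -2.1]
gripper_width: 0.598
grip_force: 64.0
```

```bash
python3 st.py
```

```text
19.5 eye s,l,z [70.59 -0.   -7.85] rot [-1.7998e+02 -8.0000e-02 -1.6258e+02] F s,l,z [-6.02 -1.18 -2.12] w 0.5978176933774892 63.98252606391907
```

Request:
arm_command(deltas=[-0.005, -0.0015, 0, 0, 0, 0, -1, -0.01, -0.003, 0, 0, 0, 0, -1, -0.01, -0.003, 0, 0, 0, 0, -1])

```text
time_s: 19.88
position: [0.5611, 0.1235, 0.1408]
tool_rot: [-180.0, 0.0, -162.6]
contact_force: [-1.5, -1.4, -2.1]
gripper_width: 0.599
grip_force: 63.8
```

```bash
python3 st.py
```

```text
19.88 eye s,l,z [ 6.994e+01  1.000e-02 -7.860e+00] rot [-1.7998e+02  3.0000e-02 -1.6258e+02] F s,l,z [-1.85 -0.92 -2.06] w 0.5988522254915936 63.79310488700867
```

Request:
arm_command(deltas=[0, 0, 0, 0, 0, 0, -1, 0, 0, 0, 0, 0, 0, 0.25, 0, 0, 0, 0, 0, 0, 0.35, 0, 0, 0, 0, 0, 0, 0.6, 0, 0, 0, 0, 0, 0, 0.8], force=20)

```text
time_s: 20.5
position: [0.5612, 0.1238, 0.1413]
tool_rot: [-180.0, 0.1, -162.6]
contact_force: [0.3, -0.4, 0.1]
gripper_width: 0.901
grip_force: 0.0
```

Request:
arm_command(deltas=[0, 0, 0, 0, 0, 0, 1, 0, 0, 0, 0, 0, 0, 1, 0, 0, 0, 0, 0, 0, 1])

```text
time_s: 20.88
position: [0.5608, 0.1236, 0.1408]
tool_rot: [180.0, -0.0, -162.6]
contact_force: [-0.4, 0.1, 0.1]
gripper_width: 1.001
grip_force: 0.0
```

```bash
python3 st.py; python3 - <<'E'
from rig import robot, eyes
from h import *
o=robot.get_obs(); f=eyes.grab_frame('wrist'); cv2.imwrite('pics/w6.png',f['img'][:,:,::-1])
E
```

```text
20.88 eye s,l,z [69.67  0.2  -7.89] rot [ 180.     -0.   -162.57] F s,l,z [-0.39  0.2   0.14] w 1.0008184822225141 0.0
```

View pics/w6.png

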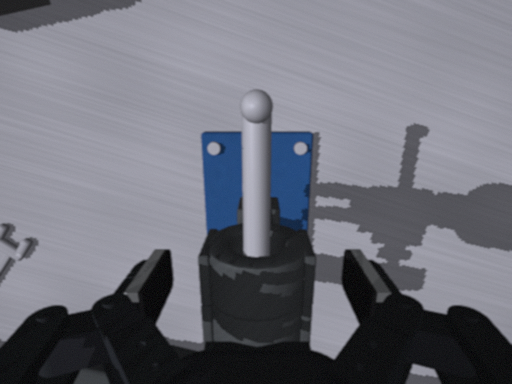

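The view shows both eyes side by side on the bar, with the seam at (257,318), and the fingers well clear on both sides. I'll back straight up.

Request:
arm_command(deltas=[0, 0, 0.05, 0, 0, 0, 1, 0, 0, 0.2, 0, 0, 0, 1, 0, 0, 0.45, 0, 0, 0, 1, 0, 0, 0.7, 0, 0, 0, 1, 0, 0, 0.95, 0, 0, 0, 1])

```text
time_s: 21.55
position: [0.5608, 0.1236, 0.2853]
tool_rot: [-180.0, 0.1, -162.6]
contact_force: [0.0, -0.5, -0.3]
gripper_width: 1.002
grip_force: 0.0
```

Request:
arm_command(deltas=[0.03, 0, 0.1, 0, 0, 0, 1, 0.06, 0, 0.2, 0, 0, 0, 1, 0.1, 0, 0.2, 0, 0, 0, 1, 0.1, 0, 0.2, 0, 0, 0, 1, 0.1, 0, 0.2, 0, 0, 0, 1])

```text
time_s: 22.18
position: [0.5754, 0.1236, 0.3123]
tool_rot: [180.0, -0.1, -162.6]
contact_force: [-0.5, -1.0, -0.3]
gripper_width: 0.998
grip_force: 0.0
```

```bash
python3 - <<'E'
from rig import robot, eyes
from h import *
o=robot.get_obs(); f=eyes.grab_frame('wrist'); print(o['time_s'],o['position'],o['contact_force'])
q=cloud(f,wristT(o,f)).reshape(-1,3)*1000
d=np.array([np.cos(np.radians(17.4)),np.sin(np.radians(17.4))]);n=np.array([-d[1],d[0]])
s=(q[:,:2]-[493,102.9])@d;l=(q[:,:2]-[493,102.9])@n
m=(q[:,2]>165)&(q[:,2]<203)&(abs(l)<30)
for a in range(-16,130,4):
    w=m&(s>=a)&(s<a+4)
    if w.sum()>3: print(a+2,w.sum(),np.percentile(l[w],[2,98]).round(1),np.percentile(q[w,2],[5,95]).round(1))
g=eyes.grab_frame('scene'); cv2.imwrite('pics/s3.png',cv2.resize(g['img'][110:260,220:340],None,fx=4,fy=4,interpolation=cv2.INTER_CUBIC)[:,:,::-1])
E
```

```text
22.175 [0.57538729 0.12358828 0.31231144] [-0.46413168 -0.95850294 -0.34748275]
-10 42 [-4.7  4.5] [189.9 194.5]
-6 52 [-5.4  5.4] [191.  195.1]
-2 65 [-5.5  5.8] [182.8 194.2]
2 65 [-5.5  5.9] [181.9 187.6]
6 52 [-5.5  5.9] [182.4 187.5]
10 60 [-5.5  4.9] [183.6 187.3]
14 48 [-5.5  5. ] [183.2 187.4]
18 60 [-5.5  5. ] [182.8 187.5]
22 48 [-5.5  5.1] [183.3 187.1]
26 48 [-5.5  5.1] [183.3 187.3]
30 55 [-5.5  5.2] [183.4 186.9]
34 51 [-5.5  5.2] [183.2 187.6]
38 49 [-5.5  5.3] [182.8 187.3]
42 48 [-5.5  5.3] [183.5 187.4]
46 49 [-5.5  5.3] [183.4 187.6]
50 49 [-5.5  5.4] [182.9 187.1]
54 49 [-5.5  5.5] [182.7 187.2]
58 365 [-24.4  24.9] [167.  197.3]
62 217 [-24.1  24.7] [186.7 197.8]
66 202 [-24.3  24.2] [186.6 197.7]
70 210 [-24.3  24.3] [186.8 197.7]
74 203 [-25.3  25.3] [186.8 197.6]
78 201 [-24.5  24.6] [186.5 197.7]
82 201 [-24.6  24.7] [186.1 197.4]
86 206 [-24.7  24.8] [186.7 198. ]
90 200 [-24.8  24.8] [186.9 197.6]
94 187 [-24.8  24.4] [186.8 197.7]
98 191 [-24.9  24.4] [186.5 197.6]
102 178 [-24.   24.4] [186.7 197.6]
106 181 [-24.4  24.9] [186.7 197.5]
110 223 [-20.6  20.3] [188.2 202.4]
114 139 [-20.2  19.5] [189.6 202.6]
118 147 [-20.1  19.5] [189.2 202.4]
122 4 [-17.   12.5] [192.9 200.4]
126 105 [-13.9  12.6] [182.8 194.7]
130 96 [-14.   13.6] [186.2 195.5]
```

View pics/s3.png

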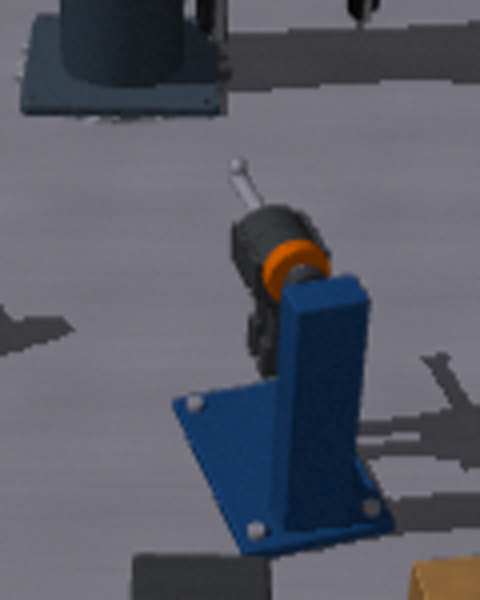

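The view shows both links hanging together at (265,245) against the orange stop at (297,270). The measured span is continuous, about 56 to 108 mm behind the lip, which is two 26 mm eyes with no gap.

```bash
python3 -c "
from rig import robot
print(robot.close_job())"
```

```text
the job is handed in; nothing more can be done
None
```

The plain black link now hangs on the hook in front of the first link, eye to eye against the orange stop. I pressed the pair with about 12 N on the spring (estimated; wrist reading 16 N including friction), eased back before letting go, and handed the job in. My first grasp attempt closed on top of the eye and pressed on it with about 17 N before I corrected it.

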